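Turn the child-safe dimmer of the light box fully up

ROBOT

A 6-joint arm with a two-finger parallel gripper is mounted at the origin on the work surface. World frame = base frame: x ahead of the robot, y to its left, z up, the work surface at z = 0. Lengths are in m, angles in rad, forces in N, time in s.
With the tool pointing down it reaches from about 0.425 to 0.95 m from the base axis. Payload 3.5 kg.
Tool frame: the origin (TCP) lies on the centre line of the jaws, within the pads' length; the fingertips stand 14 mm ahead of it and the grasp point (between the pads) lies 5 mm behind it (ctrl.tip_reach is the distance from the TCP to the fingertips, in m); z points along the fingers, y is the line along which they close (so a half turn about z gives the same grasp; the last joint's range is limited). The gripper opens to 85 mm and grips with 20 to 120 N. Pads are 22 mm wide; open, the fingers measure 114 mm over their backs; the gripper's body (76 mm by 85 mm) begins 54 mm behind the grasp point. The pads swing forward as they close: fully open they stand 13 mm farther back than shut.
Start: joints at [1.04, 0.286, 1.577, -0, 1.279, -0.15], TCP at [0.251, 0.627, 0.245] pointing down, gripper open.
Joint ranges: [-2.77, 2.77], [-0.9, 2.22], [0.21, 2.48], [-1.53, 4.67], [0.24, 2.81], [-2.84, 2.84]. Speed limits (rad/s): [2.79, 2.79, 3.14, 3.14, 3.14, 3.14].

INTERFACE

Orientations are given as a unit quaternion [x, y, z, w].
In Python, from plant import get_state, imaging, workorder, ctrl gives the robot as it stands. The module is installed in compiled form; this text tells all that it offers.
- The arm moves only by the shell command python3 -m jog 'ROWS' [FORCE]. ROWS is JSON, a list of rows, each a list of 7 numbers: the closure, from 0 (fully open) to 1 (shut), then the shift along the tool's x, y, z in mm, then the turn, a rotation vector about the tool's x, y, z in rad. In form: [[gripper, tx, ty, tz, ax, ay, az], ...]. A call has 1 to 12 rows; each row is the pose to reach, as a shift and turn from the pose commanded when the call began, along the tool's axes at that moment; what a row does not reach only later rows make up. A row lasts 1/10 s, in which the tool goes at most 50 mm and 8.59 degrees, less where a joint would pass 70% of its speed; a pose out of reach is approached as far as the arm can. A call with a gripper value outside its range is refused whole. The fingers move at their own pace and stop on an object; FORCE is the grip in N (left out, the last holds). Time passes only in rows, so rows that repeat a pose let the fingers close. It gives the time, the measured TCP pose, the force, the opening and the grip force at its end, in the units of the state.
- get_state(): the state, without advancing time (a new reading comes with each control period).
- imaging.read_camera(name): name is "side" or "top"; returns a dict with "image" (384x512x3 uint8, blue, green, red), "fx", "fy", "cx", "cy" (pixels), "R" (3x3) and "t" (3): a world point X has camera coordinates R X + t. Camera axes: x right, y down, z forward; pixel columns grow to the right and rows downward; lengths in m; the calibration is good to about 2 mm. A picture is of the moment at which its call begins. There is no depth.
- workorder.sign_off(): hands the job in; it is judged then, once.
The state is a dict: "time": time; "qpos": joint angles; "dq": joint speeds; "joint_efforts": joint torques, N m; "eef_pos": TCP position; "tcp_rot": TCP orientation; "contact_force": force on the tool from outside, world axes, zero at the start; "wrist_torque": the same for the moment, N m; "opening": opening from 0.0 (shut) to 1.0 (fully open); "finger_force": force on a finger pad.
Only numpy, scipy, OpenCV 4.12 (cv2) and the standard library are available. Lean on these libraries where they do the work, as an engineer would, in place of code of your own. Each camera call takes 0.05 s, during which the arm holds its last target. There are 200 camera calls.

TASK

Set the light-up sorting box to full brightness: push its bar-shaped child-safe knob down, keep it pushed in while you turn it clockwise (seen from above) until you feel the stop, then let it spring back up so that it locks there. Do not force it against the stop or press it harder than it needs, and do not brush the rocker switch or the round knobs beside it or disturb the acrylic blocks.

Things in the scene. Friction and masses are not known exactly. Their poses are not given: they have to be found in the camera images.
- light_box: the light-up sorting box, bamboo, 240 (x) x 280 (y) x 85 mm high, fixed; origin at the centre of its underside, z up, -x is its front. Four controls stand in a row on the grey panel at its front edge (75 mm before the centre, 58 mm apart along y); a frosted window fills the rest of the top. The bar knob is always one of the two middle controls
- dimmer: fixed seat of the brightness control, the bar knob; origin on the knob's vertical axis at panel level (85 mm above the shelf). Flange 34 mm across, 4 mm high. The knob, white plastic, is the only bar-shaped control: 12 mm thick along this x axis and 34 mm wide along this y axis at the start, from 12 to 46 mm above the panel when up, on an 11 mm stem. Cannot turn until pushed in
- dimmer_top (a point): centre of the bar knob's top face, 46 mm above the panel when up; turns with the knob. The knob pushes in up to 8 mm against a spring (3 N at first, 8 N at 4 mm, 12.5 N fully in) and turns only while in by more than 4 mm. Let go within 0.1 rad of the far stop, or against it, it springs fully up and is locked there; let go on the way it stays 4 mm down
- dimmer_knob (a joint): angle of the bar knob, rad: 0 at the start, growing clockwise seen from above; 0.02 N m of friction; stays where it is left. Its far stop lies anywhere from 0.8 to 1.4 rad: this differs from time to time and cannot be seen, only felt
- dimmer_stem: the sliding stem that carries the bar knob; same origin as dimmer while the knob is up, sinks with it, does not turn
- dimmer_works: the fixed works inside the box, out of sight, same origin as dimmer; they hold the far stop, a stiff rubber cushion met by a pin on the knob 22 mm from the axis. The cushion gives 0.01 rad for each 0.03 N m; more than about 0.24 N m (11 N on the pin) is forcing it
- dimmer_floor: the fixed floor inside the box, out of sight, that the stem meets when the knob is pushed in fully (8 mm, 12.5 N); pressing on, beyond about 25 N on the knob, is too hard
- rocker_switch: round black rocker switch, 34 mm across, about 20 mm high with its paddle, a neighbour to leave alone; always at an end of the row; origin on its axis at panel level
- tall_knob: plain white plastic round knob, cap 28 mm across, top 36 mm above the panel, on a 34 mm flange, always one of the two middle controls; a loosely turning neighbour to leave alone; origin on its axis at panel level
- short_knob: plain white plastic round knob, cap 28 mm across, top 26 mm above the panel, on a 34 mm flange, always at an end of the row; a loosely turning neighbour to leave alone; origin on its axis at panel level
- square_block: frosted acrylic square block 40 x 40 x 30 mm, loose on the box's window; origin at the centre of its underside
- amber_cylinder: translucent amber cylinder, 38 mm across, 36 mm high, loose on the box's window; origin at the centre of its underside
- triangle_block: violet acrylic triangle, sides 45 mm, 30 mm high, loose on the shelf to the left of the box; origin at the centre of its underside
- half_circle_block: clear green acrylic half-circle, 48 mm wide, 24 mm deep, 30 mm high, loose on the shelf to the right of the box; origin at its underside near the middle

How it is judged:
By the outcome, as a careful person would: the job done as asked, in the order asked, and still so for the second after the job is handed in, with the robot touching nothing.
It also fails if it takes over 69 s, if anything falls off the work surface, if the arm or the gripper's body presses on something with over 40 N, if the wrist force passes 120 N, or if a joint passes its speed limit or range.

## Working session

There is one attempt and no reset: what is moved stays moved. The work goes in short steps, Python scripts to look and compute and a shell command to move; the robot and the scene stay as the last step left them, time stands still between calls to the robot, and variables do not carry over. Pictures are saved under pics/ and viewed, at most 10 in all, crops included, and the job is handed in when it is done.

```bash
mkdir -p pics; python3 - <<'E'
from plant import get_state, imaging, ctrl
import cv2
for n in("top","side"):
    d=imaging.read_camera(n); cv2.imwrite(f"pics/{n}0.png",d["image"])
    print(n,d["fx"],d["cx"],d["cy"],d["R"],d["t"])
s=get_state(); print(s); print(ctrl.tip_reach)
E
```

```text
top 478.15662890582115 254.61866848614295 185.78430463116618 [[-0.01669467 -0.99985535 -0.00325187]
 [-0.99416952  0.01694607 -0.10648846]
 [ 0.10652816  0.00145512 -0.99430862]] [0.04263371 0.60371632 1.2130386 ]
side 360.7742931115479 261.7994638366545 190.30718182300023 [[ 0.80079292 -0.59888505 -0.0082089 ]
 [-0.4277156  -0.56221373 -0.70779594]
 [ 0.41927325  0.57030905 -0.70636926]] [-0.48704424  0.36282202  0.52772557]
{'time': 0.1, 'qpos': array([ 1.04000555e+00,  2.87099071e-01,  1.57804016e+00,  6.93115868e-06,
        1.27861118e+00, -1.50005910e-01]), 'dq': array([ 1.78816731e-05, -1.46161681e-03, -3.52999503e-03,  5.47262376e-04,
       -6.84696064e-04, -3.35081737e-04]), 'joint_efforts': array([ 1.54904370e-03, -4.07297194e+01, -2.93702048e+01, -1.62186170e-04,
        3.44901411e-03, -1.06172232e-05]), 'eef_pos': array([0.25054617, 0.62616486, 0.24406563]), 'tcp_rot': array([ 1.89245127e-01,  9.81929284e-01, -1.01586562e-03, -3.63324062e-04]), 'contact_force': array([ 1.32308038, -0.54674008, -0.40974153]), 'wrist_torque': array([-0.01675418, -0.04848215,  0.0333911 ]), 'finger_force': 0.0, 'opening': 1.000488993119221}
0.014
```

View pics/top0.png

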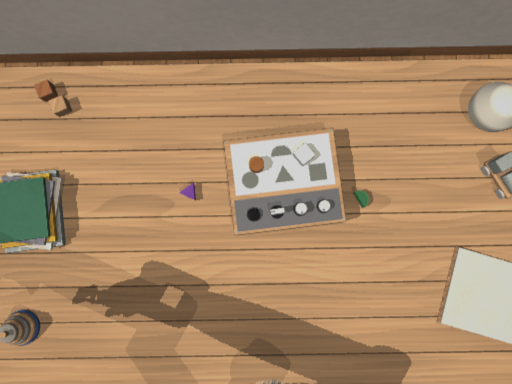

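View pics/side0.png

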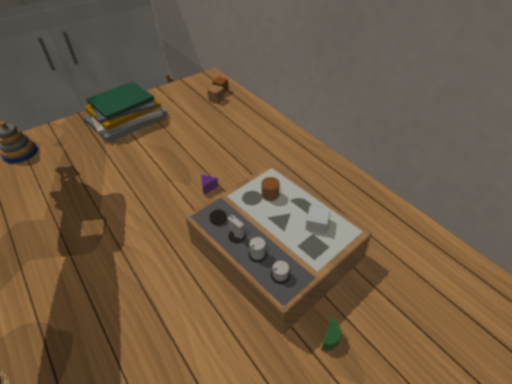

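```bash
python3 - <<'E'
import cv2,numpy as np
a=cv2.imread("pics/top0.png")[120:240,215:375]; b=cv2.imread("pics/side0.png")[165:325,180:380]
a=cv2.resize(a,None,fx=5,fy=5,interpolation=cv2.INTER_CUBIC);b=cv2.resize(b,None,fx=3.75,fy=3.75,interpolation=cv2.INTER_CUBIC)
cv2.imwrite("pics/ta.png",a);cv2.imwrite("pics/sb.png",b)
E
```

```text
(no output)
```

View pics/ta.png

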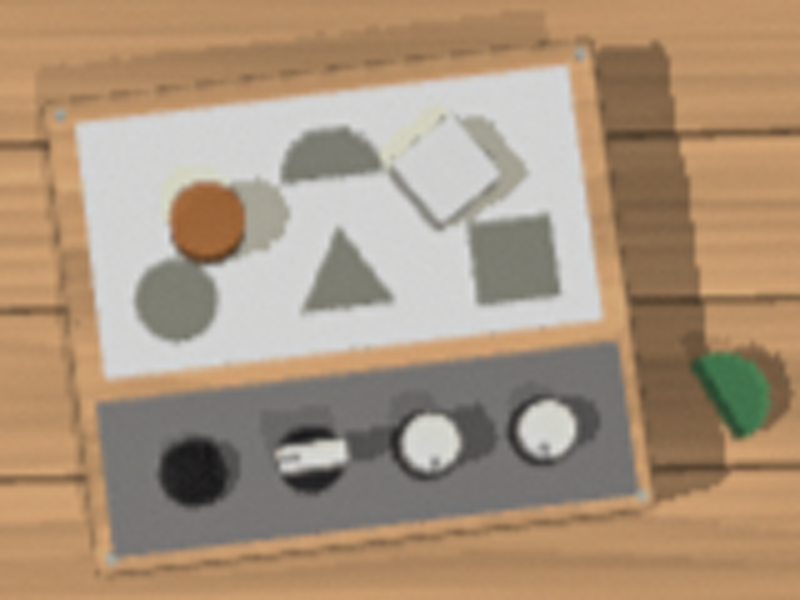

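View pics/sb.png

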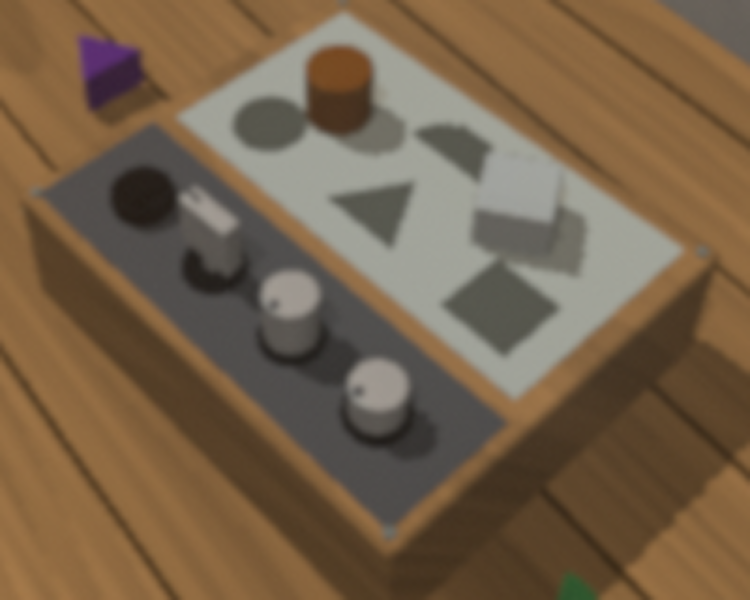

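```bash
cat > h.py <<'E'
import numpy as np
from plant import imaging
def cam(n): return imaging.read_camera(n)
def ray(d,u,v,z):
    R,t=np.array(d["R"]),np.array(d["t"]); c=-R.T@t
    r=R.T@np.array([(u-d["cx"])/d["fx"],(v-d["cy"])/d["fy"],1.])
    return c+r*(z-c[2])/r[2]
E
python3 - <<'E'
from h import *
T=cam("top");S=cam("side"); np.set_printoptions(precision=4,suppress=True)
ft=lambda p,z:ray(T,(p[0]+.5)/5-.5+215,(p[1]+.5)/5-.5+120,z)
fs=lambda p,z:ray(S,(p[0]+.5)/3.75-.5+180,(p[1]+.5)/3.75-.5+165,z)
c=np.array([ft(p,.085) for p in [(62,115),(580,53),(642,494),(112,560)]]);print(c)
print("sides",[np.linalg.norm(c[i]-c[i-1]) for i in range(4)],"centre",c.mean(0))
yv=(c[0]-c[1])+(c[3]-c[2]); xv=(c[0]-c[3])+(c[1]-c[2])
yaw1=np.arctan2(-yv[0],yv[1]);yaw2=np.arctan2(xv[1],xv[0]);yaw=(yaw1+yaw2)/2;print("yaw",yaw1,yaw2)
ctr=c.mean(0);X=np.array([np.cos(yaw),np.sin(yaw),0]);Y=np.array([-X[1],X[0],0])
print("pred knobs",[ctr-.075*X+k*.058*Y for k in(1.5,.5,-.5,-1.5)])
print("bar top cam",ft((312,455),.131),"side",fs((209,210),.131))
print("tall top",ft((430,441),.121),fs((290,297),.121)); print("short",ft((546,428),.111),fs((378,385),.111)); print("rocker",ft((194,471),.1))
print("side corners",fs((38,192),.085),fs((388,533),.085),fs((703,251),.085))
E
```

```text
[[ 0.7093  0.1001  0.085 ]
 [ 0.7365 -0.1617  0.085 ]
 [ 0.5138 -0.1849  0.085 ]
 [ 0.4857  0.0778  0.085 ]]
sides [np.float64(0.22465389110537076), np.float64(0.263220699288448), np.float64(0.22386947710811103), np.float64(0.2641631103719764)] centre [ 0.6113 -0.0422  0.085 ]
yaw 0.1051734513251732 0.10167393204227432
pred knobs [array([0.5277, 0.0366, 0.085 ]), array([ 0.5337, -0.0211,  0.085 ]), array([ 0.5397, -0.0788,  0.085 ]), array([ 0.5457, -0.1365,  0.085 ])]
bar top cam [ 0.5334 -0.02    0.131 ] side [ 0.5338 -0.0223  0.131 ]
tall top [ 0.5397 -0.0774  0.121 ] [ 0.5386 -0.0808  0.121 ]
short [ 0.5457 -0.1348  0.111 ] [ 0.5455 -0.1371  0.111 ]
rocker [0.5282 0.0365 0.1   ]
side corners [0.488  0.0769 0.085 ] [ 0.5138 -0.1844  0.085 ] [ 0.7375 -0.1619  0.085 ]
```

```bash
cat >> h.py <<'E'
from plant import get_state
from scipy.spatial.transform import Rotation as Ro
np.set_printoptions(precision=4,suppress=True)
KX,KY,YAW=.5336,-.021,.103
def go(x,y,z,yaw):   # shift (mm) and turn in tool axes to a tool-down pose, tool y at angle yaw
    s=get_state();R=Ro.from_quat(s["tcp_rot"])
    Y=np.array([np.cos(yaw),np.sin(yaw),0]);Z=np.array([0,0,-1.]);G=Ro.from_matrix(np.c_[np.cross(Y,Z),Y,Z])
    print("shift",R.inv().apply(np.array([x,y,z])-s["eef_pos"])*1e3,"turn",(R.inv()*G).as_rotvec())
def st():
    s=get_state();Y=Ro.from_quat(s["tcp_rot"]).apply([0,1,0])
    print("t %.2f"%s["time"],"pos",s["eef_pos"],"yaw %.4f"%np.arctan2(Y[1],Y[0]),"F",s["contact_force"],"M",s["wrist_torque"],"op %.3f ff %.1f"%(s["opening"],s["finger_force"]))
E
python3 -c "
from h import *
go(KX,KY,.245,YAW)"
```

```text
shift [-503.2967 -495.7811    0.0636] turn [-0.0014  0.0006  1.087 ]
```

```bash
python3 -m jog '[[0.5,-503,-496,0,0,0,1.087],[0.5,-503,-496,0,0,0,1.087],[0.5,-503,-496,0,0,0,1.087],[0.5,-503,-496,0,0,0,1.087],[0.5,-503,-496,0,0,0,1.087],[0.5,-503,-496,0,0,0,1.087],[0.5,-503,-496,0,0,0,1.087],[0.5,-503,-496,0,0,0,1.087],[0.5,-503,-496,0,0,0,1.087],[0.5,-503,-496,0,0,0,1.087],[0.5,-503,-496,0,0,0,1.087],[0.5,-503,-496,0,0,0,1.087]]' 30; python3 -c "
from h import *
st();go(KX,KY,.245,YAW)"
```

```text
time: 1.4
eef_pos: [0.4912, 0.0748, 0.2455]
tcp_rot: [0.67, 0.743, 0.0, 0.0]
contact_force: [1.2, 0.2, -0.9]
opening: 0.5
finger_force: 0.0
t 1.40 pos [0.4912 0.0748 0.2455] yaw 0.1029 F [ 1.1502  0.226  -0.9413] M [-0.0077 -0.027  -0.0362] op 0.500 ff 0.0
shift [-99.6249  32.3505   0.4872] turn [ 0.0006 -0.     -0.0001]
```

```bash
python3 -m jog '[[0.5,-50,16,0,0,0,0],[0.5,-85,28,0,0,0,0],[0.5,-85,28,0,0,0,0],[0.5,-85,28,0,0,0,0],[0.5,-85,28,0,0,0,0]]'; python3 - <<'E'
from h import *
import cv2
st();go(KX,KY,.245,YAW)
a,b=cam("top")["image"],cam("side")["image"]
f=lambda i,r,c:cv2.resize(i[r:r+150,c:c+100],(400,600),interpolation=cv2.INTER_CUBIC)
cv2.imwrite("pics/hov.png",np.hstack([f(a,130,230),f(b,130,190)]))
E
```

```text
time: 1.9
eef_pos: [0.5269, -0.004, 0.245]
tcp_rot: [0.669, 0.743, -0.0, -0.001]
contact_force: [0.6, 0.3, 0.4]
opening: 0.499
finger_force: 0.0
t 1.90 pos [ 0.5269 -0.004   0.245 ] yaw 0.1038 F [0.5793 0.2579 0.3874] M [-0.019   0.0616  0.0236] op 0.499 ff 0.0
shift [-17.5892   4.8711  -0.0258] turn [-0.0008 -0.0006  0.0008]
```

View pics/hov.png

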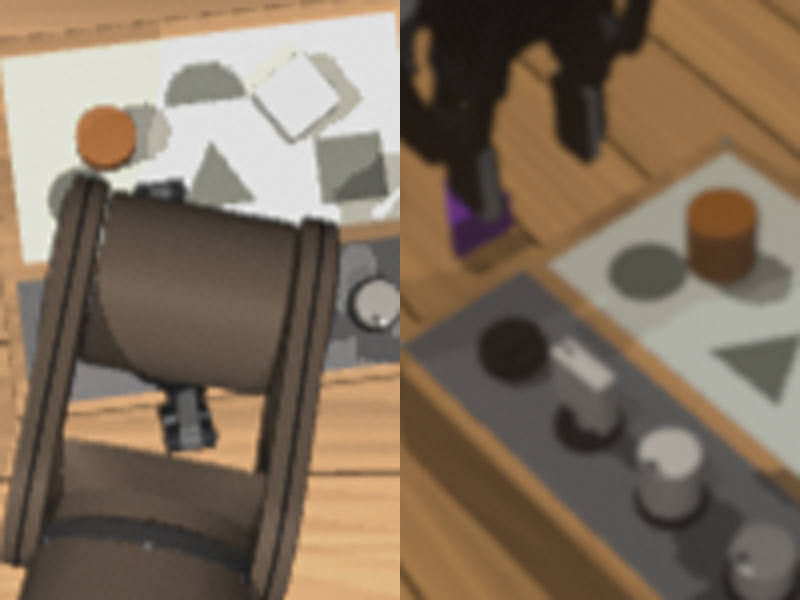

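The left half shows the arm over the panel with the knob hidden. The right half shows the open fingers left of and above the bar knob (side crop about (585,385)), lined up along box x with free space all round.

```bash
python3 -m jog '[[0.5,-17.6,4.9,0,0,0,0],[0.5,-17.6,4.9,40,0,0,0],[0.5,-17.6,4.9,80,0,0,0],[0.5,-17.6,4.9,90,0,0,0],[0.5,-17.6,4.9,90,0,0,0],[0.5,-17.6,4.9,90,0,0,0]]'; python3 - <<'E'
from h import *
import cv2
st();go(KX,KY,.116,YAW)
b=cam("side")["image"]
cv2.imwrite("pics/hov2.png",cv2.resize(b[150:270,180:320],(700,600),interpolation=cv2.INTER_CUBIC))
E
```

```text
time: 2.6
eef_pos: [0.5353, -0.0221, 0.1571]
tcp_rot: [0.67, 0.743, 0.001, 0.001]
contact_force: [-0.2, 0.1, -0.8]
opening: 0.497
finger_force: 0.0
t 2.60 pos [ 0.5353 -0.0221  0.1571] yaw 0.1033 F [-0.2157  0.0718 -0.7768] M [-0.0085  0.0171  0.0045] op 0.497 ff 0.0
shift [ 1.3612 -1.7238 41.0821] turn [0.0025 0.0009 0.0003]
```

View pics/hov2.png

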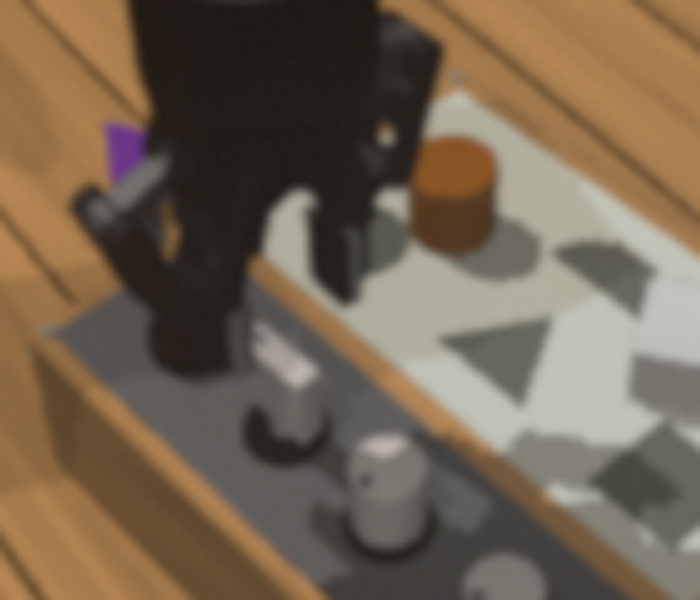

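The fingers straddle the bar (about (285,375)) and clear the tall knob at (387,490).

```bash
python3 -m jog '[[0.5,1.4,-1.7,15,0,0,0],[0.5,1.4,-1.7,30,0,0,0],[0.5,1.4,-1.7,41,0,0,0],[0.5,1.4,-1.7,41,0,0,0],[0.5,1.4,-1.7,41,0,0,0],[0.5,1.4,-1.7,41,0,0,0]]'; python3 -c "
from h import *
st()"; python3 -m jog '[[0.7,0,0,0,0,0,0],[0.8,0,0,0,0,0,0],[1,0,0,0,0,0,0],[1,0,0,0,0,0,0],[1,0,0,0,0,0,0],[1,0,0,0,0,0,0],[1,0,0,0,0,0,0],[1,0,0,0,0,0,0]]' 30; python3 -c "
from h import *
st()"
```

```text
time: 3.25
eef_pos: [0.5327, -0.0208, 0.1147]
tcp_rot: [0.67, 0.743, 0.0, 0.0]
contact_force: [-0.1, -0.3, -0.3]
opening: 0.502
finger_force: 0.0
t 3.25 pos [ 0.5327 -0.0208  0.1147] yaw 0.1030 F [-0.1087 -0.2731 -0.2799] M [ 0.0407  0.0457 -0.0275] op 0.502 ff 0.0
time: 4.05
eef_pos: [0.5331, -0.0209, 0.115]
tcp_rot: [0.67, 0.743, 0.001, 0.001]
contact_force: [3.9, 0.2, 2.0]
opening: 0.137
finger_force: 33.6
t 4.05 pos [ 0.5331 -0.0209  0.115 ] yaw 0.1029 F [3.9    0.2387 2.0123] M [-0.0695 -0.5738 -0.0127] op 0.137 ff 33.6
```

```bash
python3 -m jog '[[1,0,0.5,2,0,0,0],[1,0,0.5,3.5,0,0,0],[1,0,0.5,5,0,0,0],[1,0,0.5,6,0,0,0],[1,0,0.5,6.5,0,0,0],[1,0,0.5,6.5,0,0,0],[1,0,0.5,6.5,0,0,0],[1,0,0.5,6.5,0,0,0]]'; python3 -c "
from h import *
st()"
```

```text
time: 4.85
eef_pos: [0.5333, -0.0209, 0.1093]
tcp_rot: [0.67, 0.743, -0.0, 0.0]
contact_force: [-0.7, -0.5, 9.9]
opening: 0.134
finger_force: 34.7
t 4.85 pos [ 0.5333 -0.0209  0.1093] yaw 0.1032 F [-0.6811 -0.5111  9.9214] M [-0.0336  0.152  -0.0268] op 0.134 ff 34.7
```

```bash
python3 -m jog '[[1,0,0,0,0,0,0.05],[1,0,0,0,0,0,0.12],[1,0,0,0,0,0,0.2],[1,0,0,0,0,0,0.28],[1,0,0,0,0,0,0.36],[1,0,0,0,0,0,0.44],[1,0,0,0,0,0,0.52],[1,0,0,0,0,0,0.6],[1,0,0,0,0,0,0.66],[1,0,0,0,0,0,0.7],[1,0,0,0,0,0,0.7],[1,0,0,0,0,0,0.7]]'; python3 -c "
from h import *
st()"
```

```text
time: 6.05
eef_pos: [0.5332, -0.0208, 0.1093]
tcp_rot: [0.884, 0.468, -0.0, 0.0]
contact_force: [-0.2, 0.6, 9.5]
opening: 0.134
finger_force: 34.7
t 6.05 pos [ 0.5332 -0.0208  0.1093] yaw -0.5970 F [-0.1755  0.5948  9.4985] M [ 0.0184  0.1484 -0.0116] op 0.134 ff 34.7
```

```bash
cat > chk.py <<'E'
from h import *; import sys
st(); sys.exit(abs(get_state()["wrist_torque"][2])>.08)
E
python3 -m jog '[[1,0,0,0,0,0,0.03],[1,0,0,0,0,0,0.06],[1,0,0,0,0,0,0.06]]' >/dev/null && python3 chk.py &&
python3 -m jog '[[1,0,0,0,0,0,0.03],[1,0,0,0,0,0,0.03]]' >/dev/null && python3 chk.py &&
python3 -m jog '[[1,0,0,0,0,0,0.03],[1,0,0,0,0,0,0.03]]' >/dev/null && python3 chk.py &&
python3 -m jog '[[1,0,0,0,0,0,0.03],[1,0,0,0,0,0,0.03]]' >/dev/null && python3 chk.py &&
python3 -m jog '[[1,0,0,0,0,0,0.03],[1,0,0,0,0,0,0.03]]' >/dev/null && python3 chk.py &&
python3 -m jog '[[1,0,0,0,0,0,0.03],[1,0,0,0,0,0,0.03]]' >/dev/null && python3 chk.py &&
python3 -m jog '[[1,0,0,0,0,0,0.03],[1,0,0,0,0,0,0.03]]' >/dev/null && python3 chk.py
```

```text
t 6.35 pos [ 0.5332 -0.0208  0.1093] yaw -0.6575 F [-0.6386 -0.2201  9.2309] M [-0.0191  0.1341 -0.0107] op 0.133 ff 34.7False
```

```bash
sed -i 's/sys.exit(\(.*\))$/sys.exit(int(\1))/' chk.py
python3 -m jog '[[1,0,0,0,0,0,0.03],[1,0,0,0,0,0,0.03]]' >/dev/null && python3 chk.py &&
python3 -m jog '[[1,0,0,0,0,0,0.03],[1,0,0,0,0,0,0.03]]' >/dev/null && python3 chk.py &&
python3 -m jog '[[1,0,0,0,0,0,0.03],[1,0,0,0,0,0,0.03]]' >/dev/null && python3 chk.py &&
python3 -m jog '[[1,0,0,0,0,0,0.03],[1,0,0,0,0,0,0.03]]' >/dev/null && python3 chk.py &&
python3 -m jog '[[1,0,0,0,0,0,0.03],[1,0,0,0,0,0,0.03]]' >/dev/null && python3 chk.py &&
python3 -m jog '[[1,0,0,0,0,0,0.03],[1,0,0,0,0,0,0.03]]' >/dev/null && python3 chk.py &&
python3 -m jog '[[1,0,0,0,0,0,0.03],[1,0,0,0,0,0,0.03]]' >/dev/null && python3 chk.py &&
python3 -m jog '[[1,0,0,0,0,0,0.03],[1,0,0,0,0,0,0.03]]' >/dev/null && python3 chk.py
```

```text
t 6.55 pos [ 0.5331 -0.0207  0.1093] yaw -0.6875 F [-0.7137 -0.382   8.9608] M [ 0.0341  0.1496 -0.0166] op 0.134 ff 34.7
t 6.75 pos [ 0.5332 -0.0207  0.1093] yaw -0.7175 F [0.1114 0.3501 9.2842] M [ 0.0886  0.1638 -0.0636] op 0.132 ff 34.7
t 6.95 pos [ 0.5331 -0.0207  0.1093] yaw -0.7475 F [-0.0349  0.2658  9.6019] M [ 0.09    0.1679 -0.046 ] op 0.138 ff 34.7
t 7.15 pos [ 0.5331 -0.0207  0.1093] yaw -0.7775 F [-1.0335  0.218   9.3557] M [ 0.0988  0.139  -0.0238] op 0.134 ff 34.7
t 7.35 pos [ 0.5332 -0.0207  0.1093] yaw -0.8073 F [-0.4955 -0.0192 10.3831] M [0.084  0.1414 0.0543] op 0.136 ff 34.7
t 7.55 pos [ 0.5332 -0.0207  0.1093] yaw -0.8370 F [-0.493  -0.2897 10.0698] M [0.0945 0.1308 0.0753] op 0.138 ff 34.7
t 7.75 pos [ 0.5332 -0.0207  0.1093] yaw -0.8668 F [-0.4242  1.1386 10.0044] M [0.1225 0.1009 0.1139] op 0.136 ff 34.7
```

```bash
for i in 1 2 3 4; do python3 -m jog '[[1,0,0,0,0,0,0]]' >/dev/null; python3 chk.py; done
```

```text
t 7.85 pos [ 0.5331 -0.0207  0.1093] yaw -0.8664 F [-0.5541 -0.5439  9.1097] M [0.1084 0.0875 0.086 ] op 0.136 ff 34.7
t 7.95 pos [ 0.5332 -0.0207  0.1093] yaw -0.8664 F [-0.6568 -0.2496 10.0267] M [0.1458 0.089  0.0529] op 0.130 ff 34.7
t 8.05 pos [ 0.5331 -0.0207  0.1092] yaw -0.8663 F [0.3722 0.6424 9.3727] M [0.0645 0.1727 0.1632] op 0.140 ff 34.7
t 8.15 pos [ 0.5332 -0.0207  0.1092] yaw -0.8664 F [-0.2859  0.0398  9.3679] M [0.1334 0.1014 0.129 ] op 0.134 ff 34.7
```

```bash
python3 -m jog '[[1,0,0,0,0,0,0.02],[1,0,0,0,0,0,0.02]]' >/dev/null; python3 chk.py; for i in 1 2 3 4; do python3 -m jog '[[1,0,0,0,0,0,0]]' >/dev/null; python3 chk.py; done
```

```text
t 8.35 pos [ 0.5332 -0.0207  0.1093] yaw -0.8864 F [0.0914 0.5553 9.0331] M [0.1049 0.1184 0.1321] op 0.138 ff 34.7
t 8.45 pos [ 0.5332 -0.0207  0.1093] yaw -0.8862 F [-0.8561 -0.0867  9.3584] M [0.0808 0.1084 0.1682] op 0.136 ff 34.7
t 8.55 pos [ 0.5332 -0.0207  0.1093] yaw -0.8862 F [-0.2831  0.309   9.0397] M [0.1599 0.1358 0.131 ] op 0.135 ff 34.7
t 8.65 pos [ 0.5332 -0.0207  0.1093] yaw -0.8862 F [-0.5693  0.6131  8.8726] M [0.1675 0.1269 0.1531] op 0.129 ff 34.7
t 8.75 pos [ 0.5331 -0.0207  0.1093] yaw -0.8862 F [-0.1363 -0.2562  8.2501] M [0.1359 0.1454 0.1758] op 0.137 ff 34.7
```

```bash
python3 -m jog '[[1,0,0,0,0,0,-0.02],[1,0,0,-1.5,0,0,-0.02],[1,0,0,-3,0,0,-0.02],[1,0,0,-4.5,0,0,-0.02],[1,0,0,-5.5,0,0,-0.02],[1,0,0,-5.5,0,0,-0.02],[1,0,0,-5.5,0,0,-0.02]]' >/dev/null; python3 chk.py; python3 -m jog '[[0.8,0,0,0,0,0,0],[0.75,0,0,0,0,0,0],[0.75,0,0,0,0,0,0],[0.75,0,0,0,0,0,0],[0.75,0,0,0,0,0,0],[0.75,0,0,0,0,0,0]]' >/dev/null; python3 chk.py
```

```text
t 9.45 pos [ 0.5331 -0.0207  0.1135] yaw -0.8667 F [0.7121 0.0334 6.9691] M [-0.0269 -0.3622  0.1919] op 0.133 ff 34.4
t 10.05 pos [ 0.5327 -0.0206  0.1131] yaw -0.8670 F [-0.376   0.2554 -0.3015] M [ 0.0008  0.0368 -0.0603] op 0.242 ff 0.0
```

```bash
python3 -m jog '[[0.75,0,0,-15,0,0,0],[0.75,0,0,-40,0,0,0],[0.75,0,0,-80,0,0,0],[0.75,0,0,-120,0,0,0],[0.75,120,0,-150,0,0,0],[0.75,160,0,-150,0,0,0],[0.75,200,0,-150,0,0,0],[0.75,200,0,-150,0,0,0],[0.75,200,0,-150,0,0,0]]' >/dev/null; python3 - <<'E'
from h import *
import cv2
st()
a,b=cam("top")["image"],cam("side")["image"]
f=lambda i,r,c:cv2.resize(i[r:r+120,c:c+80],(400,600),interpolation=cv2.INTER_CUBIC)
cv2.imwrite("pics/end.png",np.hstack([f(a,130,235),f(b,160,195)]))
E
```

```text
t 10.95 pos [0.6882 0.1124 0.2638] yaw -0.8634 F [ 0.495  -0.5907 -1.0382] M [-0.021  -0.0164  0.011 ] op 0.250 ff 0.0
```

View pics/end.png

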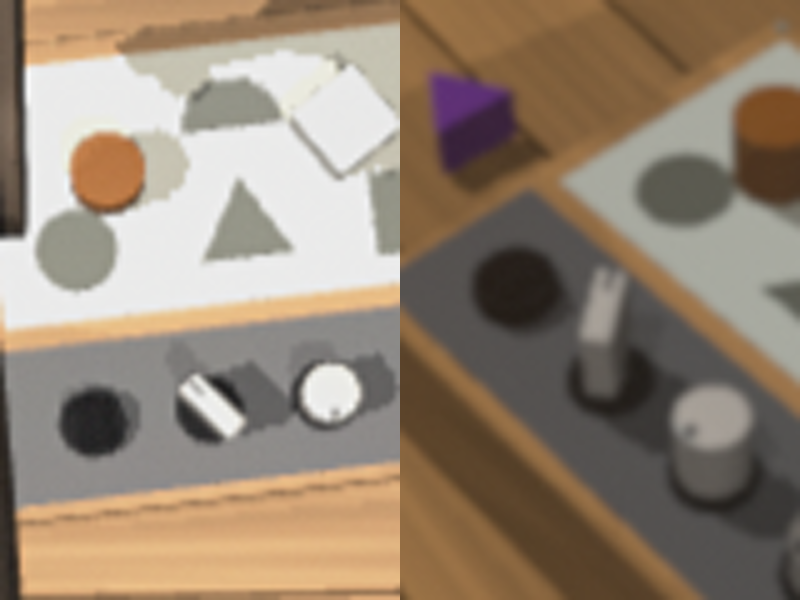

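```bash
python3 - <<'E'
from h import *
import cv2
d=cam("side");R,t=np.array(d["R"]),np.array(d["t"]);K=np.array([[d["fx"],0,d["cx"]],[0,d["fy"],d["cy"]],[0,0,1]])
pa=d["image"]; pb=cv2.imread("pics/side0.png")
def draw(im,z,yaw):
    o=cv2.resize(im[195:255,215:255],(400,600),interpolation=cv2.INTER_CUBIC)
    c=Ro.from_euler("z",yaw).apply([[sx*.006,sy*.017,0] for sx,sy in((1,1),(1,-1),(-1,-1),(-1,1))])+[KX,KY,z]
    p=cv2.projectPoints(c,cv2.Rodrigues(R)[0],t,K,None)[0].reshape(-1,2)
    p=((p-[215,195]+.5)*10-.5).astype(np.int32)
    cv2.polylines(o,[p],True,(0,255,0) if z>.13 else (0,0,255),1); return o
cv2.imwrite("pics/cmp.png",cv2.resize(np.hstack([draw(pb,.131,YAW),draw(pa,.131,YAW-.9),draw(pa,.127,YAW-.9)]),(800,400)))
E
```

```text
(no output)
```

View pics/cmp.png

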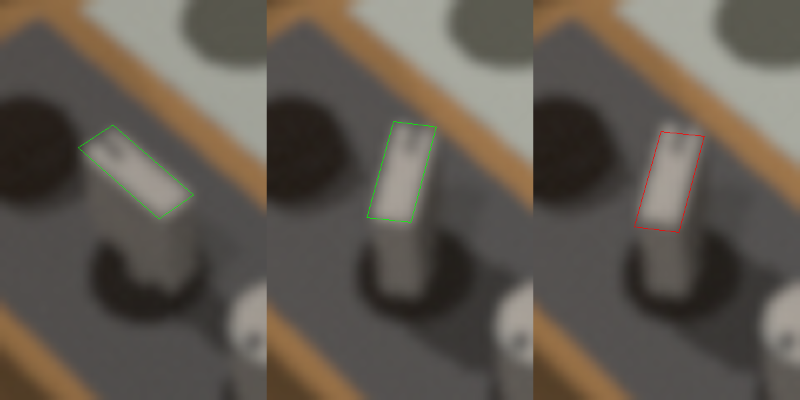

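The green outline for the fully-up height (0.131 m) fits the top face in the middle panel. The red one for 4 mm down sits too low, so the knob is up, at about 0.9 rad, and locked.

```bash
python3 -c "
from plant import workorder
print(workorder.sign_off())"
```

```text
the job is handed in; nothing more can be done
None
```

The bar knob was pushed in with about 10 N, turned clockwise about 0.9 rad until I felt the stop (about 0.15 N m, under the 0.24 limit), and let go; the final picture shows it fully up at that angle, and the job is handed in.

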